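Count off the third gap and push the carton home

ROBOT

A 7-joint arm with a two-finger parallel gripper is mounted at the origin on the work surface. World frame = base frame: x ahead of the robot, y to its left, z up, the work surface at z = 0. Lengths are in m, angles in rad, forces in N, time in s.
With the tool pointing down it reaches from about 0.4 to 0.875 m from the base axis. Payload 4.4 kg.
Tool frame: the origin (TCP) lies at the centre of the arm's flange, where the gripper is bolted on; the fingertips stand 173 mm ahead of it and the grasp point (between the pads) lies 155 mm ahead of it (robot.tcp_to_tips is the distance from the TCP to the fingertips, in m); z points along the fingers, y is the direction in which the jaws open and shut (so a half turn about z gives the same grasp; the last joint's range is limited). The gripper opens to 85 mm and grips with 20 to 120 N. Pads are 22 mm wide; open, the fingers measure 114 mm over their backs; the gripper's body (76 mm by 85 mm) begins 54 mm behind the grasp point. The pads swing forward as they close: fully open they stand 13 mm farther back than shut.
Start: joints at [-1.167, 0.628, 0.038, 1.517, -0.027, 0.996, -0.02], TCP at [0.294, 0.58, 0.405] pointing down, gripper open.
Joint ranges: [-3.06, 3.06], [-0.37, 2.12], [-1.25, 1.32], [0.18, 2.47], [-1.1, 4.24], [0.23, 1.98], [-2.94, 2.94]. Speed limits (rad/s): [2.57, 2.57, 3.14, 3.14, 3.14, 3.14, 3.14].

INTERFACE

Orientations are given as a unit quaternion [x, y, z, w].
In Python, from workcell import robot, jaws, kinematics, imaging, workorder gives the robot as it stands. Calls block until the motion is done:
- robot.move_ptp(position, orientation): joint-space move of the TCP to a pose.
- robot.move_linear(position, rot=None, max_speed=0.15, stop_force=None): straight line of the TCP; rot=None keeps the orientation; max_speed is the mean speed in m/s. With stop_force (N) it stops when the force on the tool has changed by that much, and returns True; else False.
- robot.movej(angles): joint-space move.
- jaws.move_gripper(opening, grip_force=None): opening from 0.0 (shut) to 1.0 (fully open); grip_force is the grip in N (None keeps the last); returns when the fingers have stopped.
- robot.dwell(seconds).
- kinematics.solve_ik(position, orientation): joint angles nearest the present ones, or None.
- imaging.read_camera(name): name is "scene" or "top"; returns a dict with "image" (480x640x3 uint8, red, green, blue), "fov_y" (degrees; the focal length in pixels is half the picture's height over the tangent of half this angle, whatever the lens; pixels are square), "cx", "cy" (the principal point, pixels), "k1" (the pictures are not rectified: a ray, as slopes to the right and down, at radius r is drawn at 1 + k1 r^2 times it, then the intrinsics apply), "R" (3x3) and "t" (3): a world point X has camera coordinates R X + t. Camera axes: x right, y down, z forward; pixel columns grow to the right and rows downward; lengths in m; the calibration is good to about 2 mm. A picture is of the moment at which its call begins. There is no depth.
A pose or a line that the arm cannot do raises robot.MotionError and nothing moves.
- workorder.hand_in(): hands the job in, once; it reports no verdict.
Readings, each from a call of its own:
- robot.current_time_s(): time.
- robot.current_qpos(): joint angles.
- robot.current_qvel(): joint speeds.
- robot.current_joint_torque(): joint torques, N m.
- robot.current_eef_pos(): TCP position.
- robot.current_tool_rot(): TCP orientation.
- robot.current_ft_force(): force on the tool from outside, world axes, zero at the start.
- robot.current_moment(): the same for the moment, N m.
- robot.current_opening(): opening from 0.0 (shut) to 1.0 (fully open).
Only numpy, scipy, OpenCV 4.12 (cv2) and the standard library are available. Lean on these libraries where they do the work, as an engineer would, in place of code of your own. Each camera call takes 0.05 s, during which the arm holds its last target. There are 200 camera calls.

TASK

Starting from the end of the sorter where the steel stop block stands, run a fingertip along the front rail, touching the rail sections of the first, second and third gap in turn (filled gaps count too). Then, only pushing with the fingers, slide the carton from the other end of the lane along to the third gap and push it straight in until it is fully home against the back plate, standing upright. Never lift or tip the carton, leave the other things where they are, and finish clear of everything.

Things in the scene. Friction and masses are not known exactly. Their poses are not given: they have to be found in the camera images.
- rack: fixed aluminium sorter, six gaps in a row, open towards the robot. Origin on the bench below the middle of the dividers' front edges; x into the gaps, y along the row to the robot's left, z up. Floor plate 4 mm thick, 460 mm long in y. Gaps run from x = 0 to the back plate's face at x = 80 mm; dividers and back plate reach z = 46 mm. rack x, y, z below are in this frame
- lane (a point): middle of the flat lane in front of the gaps, on its floor (rack x -46, y 0, z 4 mm). The lane spans rack x -92 to 0 and is open at both ends. On its robot side runs the fixed dark steel rail: rack x -102 to -92 mm, top at z = 20 mm; the fingers can pass over it
- rail1: section 1 of the dark steel front rail, counted from the rack's +y end, opposite gap 1; centred on rack x = -97 mm, y = 135 mm. 50 mm long, 10 mm wide, 16 mm high; origin at the centre of its underside (4 mm above the bench). 4 mm slits part the sections. The plain rail lengths beyond sections 1 and 6 are not counted
- rail2: section 2 of the dark steel front rail, counted from the rack's +y end, opposite gap 2; centred on rack x = -97 mm, y = 81 mm. 50 mm long, 10 mm wide, 16 mm high; origin at the centre of its underside (4 mm above the bench). 4 mm slits part the sections. The plain rail lengths beyond sections 1 and 6 are not counted
- rail3: section 3 of the dark steel front rail, counted from the rack's +y end, opposite gap 3; centred on rack x = -97 mm, y = 27 mm. 50 mm long, 10 mm wide, 16 mm high; origin at the centre of its underside (4 mm above the bench). 4 mm slits part the sections. The plain rail lengths beyond sections 1 and 6 are not counted
- rail4: section 4 of the dark steel front rail, counted from the rack's +y end, opposite gap 4; centred on rack x = -97 mm, y = -27 mm. 50 mm long, 10 mm wide, 16 mm high; origin at the centre of its underside (4 mm above the bench). 4 mm slits part the sections. The plain rail lengths beyond sections 1 and 6 are not counted
- rail5: section 5 of the dark steel front rail, counted from the rack's +y end, opposite gap 5; centred on rack x = -97 mm, y = -81 mm. 50 mm long, 10 mm wide, 16 mm high; origin at the centre of its underside (4 mm above the bench). 4 mm slits part the sections. The plain rail lengths beyond sections 1 and 6 are not counted
- rail6: section 6 of the dark steel front rail, counted from the rack's +y end, opposite gap 6; centred on rack x = -97 mm, y = -135 mm. 50 mm long, 10 mm wide, 16 mm high; origin at the centre of its underside (4 mm above the bench). 4 mm slits part the sections. The plain rail lengths beyond sections 1 and 6 are not counted
- div1: fixed divider 1 of 7, counted from the rack's +y end; upright plate 5 mm thick, 80 mm deep, 42 mm high with a rounded front edge. Origin at the bottom of its front edge, midway through its thickness, on the rack's floor; axes as the rack's. Gap n lies between divider n and divider n+1; dividers are clamped by hand, so gaps are 43 to 55 mm wide
- div2: fixed divider 2 of 7, counted from the rack's +y end; upright plate 5 mm thick, 80 mm deep, 42 mm high with a rounded front edge. Origin at the bottom of its front edge, midway through its thickness, on the rack's floor; axes as the rack's. Gap n lies between divider n and divider n+1; dividers are clamped by hand, so gaps are 43 to 55 mm wide
- div3: fixed divider 3 of 7, counted from the rack's +y end; upright plate 5 mm thick, 80 mm deep, 42 mm high with a rounded front edge. Origin at the bottom of its front edge, midway through its thickness, on the rack's floor; axes as the rack's. Gap n lies between divider n and divider n+1; dividers are clamped by hand, so gaps are 43 to 55 mm wide
- div4: fixed divider 4 of 7, counted from the rack's +y end; upright plate 5 mm thick, 80 mm deep, 42 mm high with a rounded front edge. Origin at the bottom of its front edge, midway through its thickness, on the rack's floor; axes as the rack's. Gap n lies between divider n and divider n+1; dividers are clamped by hand, so gaps are 43 to 55 mm wide
- div5: fixed divider 5 of 7, counted from the rack's +y end; upright plate 5 mm thick, 80 mm deep, 42 mm high with a rounded front edge. Origin at the bottom of its front edge, midway through its thickness, on the rack's floor; axes as the rack's. Gap n lies between divider n and divider n+1; dividers are clamped by hand, so gaps are 43 to 55 mm wide
- div6: fixed divider 6 of 7, counted from the rack's +y end; upright plate 5 mm thick, 80 mm deep, 42 mm high with a rounded front edge. Origin at the bottom of its front edge, midway through its thickness, on the rack's floor; axes as the rack's. Gap n lies between divider n and divider n+1; dividers are clamped by hand, so gaps are 43 to 55 mm wide
- div7: fixed divider 7 of 7, counted from the rack's +y end; upright plate 5 mm thick, 80 mm deep, 42 mm high with a rounded front edge. Origin at the bottom of its front edge, midway through its thickness, on the rack's floor; axes as the rack's. Gap n lies between divider n and divider n+1; dividers are clamped by hand, so gaps are 43 to 55 mm wide
- stop: dark steel stop block with a black round knob, fixed on the lane at one end of the rack (either end), 84 x 36 mm, 48 mm high over the knob; origin at the centre of its underside. Gaps are counted from the end of the rack where it stands, so the first gap is the one nearest to it
- carton: loose cardboard carton standing on the lane at the end opposite the stop block: 84 mm deep (x), 38 wide (y), 46 high, 0.11 to 0.23 kg; origin at its underside's centre, axes nearly the rack's. Fully home it touches the back plate, its origin at rack x = 38 mm, and sticks out of the gap by 4 mm. Narrow: it may tip if pushed sideways more than about 15 mm above the lane's floor
- pack_a: bystander: loose cardboard pack already standing in a gap, 72 x 30 x 40 mm, origin at the centre of its underside
- pack_b: bystander: loose pale pack already standing in a gap, 72 x 30 x 34 mm, origin at the centre of its underside
- tape: bystander: roll of tape lying flat, 100 mm across, 48 mm high, origin at its underside
- spray: bystander: white bottle, 60 mm across, 170 mm high, origin at its underside
- mug: bystander: white mug, 80 mm across, 90 mm high, origin at its underside
- smallbox: bystander: small shipping box, 120 x 90 x 60 mm, origin at its underside
- driver: bystander: screwdriver lying on the bench
There are look-alikes about, which are no part of the job. What is shaped like the div5 but purple or red is not meant.

How it is judged:
On the way, in this order (a step that is already met when the one before it is completed fails the run):
1. the fingers touch the rail section of the first gap from the stop block, and not its neighbours (((y of stop in the frame of rack above 0 m and contact force between the fingers and rail1 above 0.3 N and contact force between the fingers and rail2 below 0.3 N) or (y of stop in the frame of rack below 0 m and contact force between the fingers and rail6 above 0.3 N and contact force between the fingers and rail5 below 0.3 N))), for 0.05 s.
2. the fingers touch the rail section of the second gap from the stop block, and not its neighbours (((y of stop in the frame of rack above 0 m and contact force between the fingers and rail2 above 0.3 N and contact force between the fingers and rail1 below 0.3 N and contact force between the fingers and rail3 below 0.3 N) or (y of stop in the frame of rack below 0 m and contact force between the fingers and rail5 above 0.3 N and contact force between the fingers and rail4 below 0.3 N and contact force between the fingers and rail6 below 0.3 N))), for 0.05 s.
3. the fingers touch the rail section of the third gap from the stop block, and not its neighbours (((y of stop in the frame of rack above 0 m and contact force between the fingers and rail3 above 0.3 N and contact force between the fingers and rail2 below 0.3 N and contact force between the fingers and rail4 below 0.3 N) or (y of stop in the frame of rack below 0 m and contact force between the fingers and rail4 above 0.3 N and contact force between the fingers and rail3 below 0.3 N and contact force between the fingers and rail5 below 0.3 N))), for 0.05 s.
4. the carton stands on the lane opposite the third gap (((y of stop in the frame of rack above 0 m and y of carton in the frame of div3 below -0.012 m and y of carton in the frame of div4 above 0.012 m) or (y of stop in the frame of rack below 0 m and y of carton in the frame of div4 below -0.012 m and y of carton in the frame of div5 above 0.012 m)) and x of carton in the frame of rack below -0.02 m), for 0.05 s.
5. the carton is fully home in the third gap (((y of stop in the frame of rack above 0 m and y of carton in the frame of div3 below -0.018 m and y of carton in the frame of div4 above 0.018 m) or (y of stop in the frame of rack below 0 m and y of carton in the frame of div4 below -0.018 m and y of carton in the frame of div5 above 0.018 m)) and x of carton in the frame of rack above 0.032 m and z of carton in the frame of rack below 0.01 m and angle between carton's own z axis and vertical below 0.1 rad and linear speed of carton below 0.02 m/s), for 0.2 s.
At the end, for the whole second after the job is handed in: The carton stands upright (within 0.1 rad) and still on the sorter's floor in the third gap counted from the stop block, within 6 mm of touching the back plate (all of step 5).
It fails at once if the carton is lifted (more than 12 mm up) (height (world z) of carton above 0.016 m).
It fails at once if the carton is tipped over (angle between carton's own z axis and vertical above 0.4 rad).
It fails at once if another thing (pack, tape roll, bottle, mug, box or screwdriver) is moved by more than 20 mm (distance of any of pack_a, pack_b, tape, spray, mug, smallbox, driver from where it was at the start of the episode above 0.02 m).
It also fails if it takes over 62 s, if anything falls off the work surface, if the arm or the gripper's body presses on something with over 40 N, if the wrist force passes 120 N, or if a joint passes its speed limit or range.

## Working session

There is one attempt and no reset: what is moved stays moved. The work goes in short steps, each a Python script; the robot and the scene stay as the last script left them, time stands still between calls to the robot, and variables do not carry over. Pictures are saved under pics/ and viewed, about 8 in all and at most 12, crops included, and the job is handed in when it is done.

```bash
mkdir -p pics
cat > h.py <<'E'
import numpy as np, cv2
from workcell import robot, jaws, kinematics, imaging, workorder
def K(c):
    f=240/np.tan(np.radians(c["fov_y"])/2); return f
def undist(c,uv):
    f=K(c); d=(np.atleast_2d(uv).astype(float)-[c["cx"],c["cy"]])/f
    s=d.copy()
    for _ in range(30): s=d/(1+c["k1"]*(s**2).sum(1,keepdims=True))
    return s
def ray(c,uv,z):
    s=undist(c,uv); R=np.array(c["R"]);t=np.array(c["t"])
    o=-R.T@t; d=np.c_[s,np.ones(len(s))]@R
    return o+d*((z-o[2])/d[:,2])[:,None]
def proj(c,X):
    p=np.atleast_2d(X)@np.array(c["R"]).T+np.array(c["t"]); s=p[:,:2]/p[:,2:]
    return s*(1+c["k1"]*(s**2).sum(1,keepdims=True))*K(c)+[c["cx"],c["cy"]]
def shot(name,fn):
    c=imaging.read_camera(name); cv2.imwrite("pics/"+fn,np.ascontiguousarray(c["image"][:,:,::-1])); return c
E
python3 - <<'E'
from h import *
for n in("scene","top"):
    c=shot(n,n+"0.png"); print(n,c["fov_y"],c["cx"],c["cy"],c["k1"],-np.array(c["R"]).T@c["t"]); print(np.round(c["R"],3))
print(robot.current_time_s(),robot.current_tool_rot(),robot.tcp_to_tips)
E
```

```text
scene 51.314190110912286 322.1658899406787 241.33320517406491 -0.023886959098138313 [ 0.99726841 -0.80186465  1.10423419]
[[ 0.871  0.492  0.019]
 [ 0.384 -0.656 -0.65 ]
 [-0.307  0.573 -0.76 ]]
top 44.36655306883291 318.2744195516555 235.39728657599352 -0.056853431445262594 [ 0.2215368  -0.00971449  1.56358839]
[[ 0.067 -0.998  0.002]
 [-0.973 -0.065 -0.22 ]
 [ 0.219  0.013 -0.976]]
0.1 [ 2.32763263e-01  9.72533039e-01 -8.48893338e-04 -1.75274316e-04] 0.1734
```

View pics/top0.png

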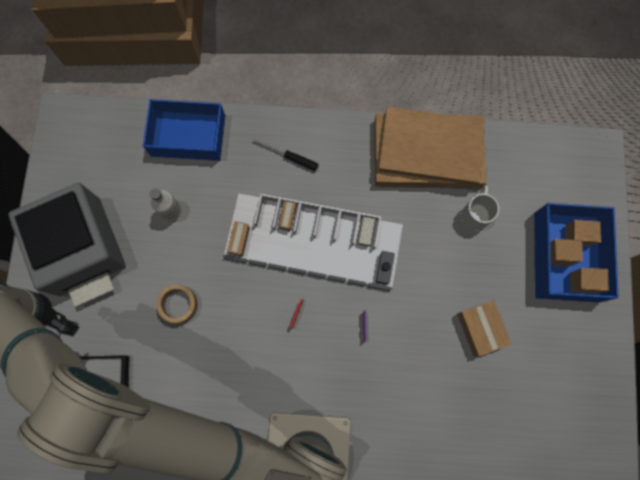

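View pics/scene0.png

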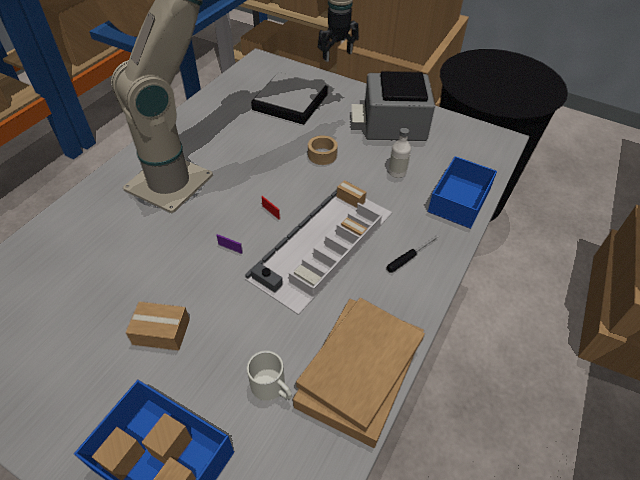

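Top view: the stop sits at the right end (385,267), which is −y. The carton is at the left end (237,238), so rails 6, 5, 4 get touched in order and the target is gap 4. I'll zoom in to measure.

Run:
```python
import cv2
a=cv2.imread("pics/top0.png")[185:295,215:411]; cv2.imwrite("pics/topc.png",cv2.resize(a,None,fx=4,fy=4,interpolation=cv2.INTER_CUBIC))
```

```text
(no output)
```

View pics/topc.png

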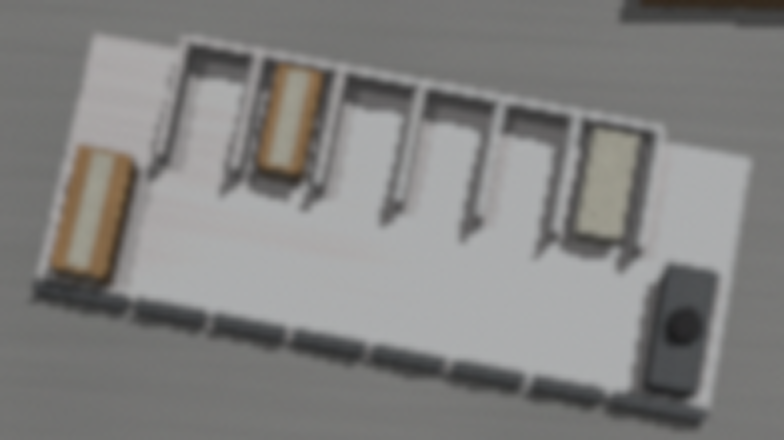

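The crop shows gap 2 (pack_a) and gap 6 (pack_b) filled, with gaps 1, 3, 4 and 5 empty. Rail slits run from about (131,307) to (605,400). The carton top spans (80,147) to (110,282). I'll fit the rack pose from the slits and read the divider tops from a profile.

```bash
cat >> h.py <<'E'
def fit2d(P,Q): # rack->world 2D rigid
    p,q=P.mean(0),Q.mean(0); U,S,V=np.linalg.svd((P-p).T@(Q-q)); R=(U@V).T
    if np.linalg.det(R)<0: V[1]*=-1; R=(U@V).T
    return R,q-R@p
E
python3 - <<'E'
from h import *
import scipy.ndimage as nd
from scipy.signal import find_peaks
c=imaging.read_camera("top"); g=cv2.cvtColor(c["image"],cv2.COLOR_RGB2GRAY).astype(float)
cr=lambda a:(np.array(a,float)+.5)/4-.5+[215,185]
sl=cr([(131,307),(210,322),(290,340),(369,353),(448,370),(526,383),(605,400)])
P=np.array([[-.097,y] for y in np.arange(.162,-.17,-.054)])
Q=ray(c,sl,.02)[:,:2]
R,t=fit2d(P,Q); print("fit",t,np.degrees(np.arctan2(R[1,0],R[0,0])),"res",np.round(np.linalg.norm(P@R.T+t-Q,axis=1)*1e3,1))
W=lambda x,y,z:np.c_[np.c_[x,y]@R.T+t,np.full(len(y),z)]
ys=np.arange(.24,-.24,-.0005)
samp=lambda x,z:nd.map_coordinates(g,proj(c,W(np.full(len(ys),x),ys,z)).T[::-1],order=1)
s=nd.gaussian_filter1d(samp(-.097,.02),3); pk,_=find_peaks(s,prominence=4); print("slits",[(round(ys[i]*1e3,1),round(s[i])) for i in pk])
for x in(.02,.04,.06):
    s=nd.gaussian_filter1d(samp(x,.046),3); pk,_=find_peaks(s,prominence=6); print("div",x,[(round(ys[i]*1e3,1),round(s[i])) for i in pk])
xs=np.arange(-.13,.12,.0005)
for y in(.03,-.03,-.08):
    s=nd.map_coordinates(g,proj(c,W(xs,np.full(len(xs),y),.02)).T[::-1],order=1); d=nd.gaussian_filter1d(s,4,order=1); 
    i=np.argmin(d[:120]);j=np.argmax(d[:120]); print("rail edges x",y,xs[i]*1e3,xs[j]*1e3)
np.savez("rack.npz",R=R,t=t)
# plate corners & carton
print("plate corners",np.round(((ray(c,cr([(95,33),(752,157)]),.004)[:,:2]-t)@R)*1e3,1))
ct=ray(c,cr([(80,147),(135,155),(110,283),(53,270)]),.05)[:,:2]; print("carton top corners rack",np.round((ct-t)@R*1e3,1))
st=ray(c,cr([(668,262),(718,271),(692,396),(645,387)]),.034)[:,:2]; print("stop",np.round((st-t)@R*1e3,1))
# scene cam check: proj rail slits
c2=shot("scene","s1.png"); im=np.ascontiguousarray(c2["image"][:,:,::-1])
A=cv2.resize(im,None,fx=4,fy=4,interpolation=cv2.INTER_CUBIC)
for y in P[:,1]:
    for x,z,col in((-.097,.02,(0,0,255)),):
        u=proj(c2,W([x],[y],z))[0]; cv2.circle(A,tuple(int(v) for v in (u+.5)*4),3,col,-1)
cv2.imwrite("pics/s1c.png",A[4*165:4*315,4*235:4*400])
E
```

```text
fit [0.56088878 0.02269939] -7.291481966713975 res [1.  0.9 1.8 0.8 0.6 1.8 2.4]
slits [(np.float64(160.5), 81), (np.float64(107.5), 92), (np.float64(54.0), 95), (np.float64(0.5), 84), (np.float64(-53.0), 93), (np.float64(-107.0), 106), (np.float64(-160.0), 77)]
div 0.02 [(np.float64(212.0), 166), (np.float64(125.5), 167), (np.float64(111.0), 143), (np.float64(82.0), 151), (np.float64(53.5), 140), (np.float64(23.0), 173), (np.float64(-1.0), 148), (np.float64(-28.5), 173), (np.float64(-83.0), 173), (np.float64(-107.5), 150), (np.float64(-140.5), 153), (np.float64(-205.0), 173)]
div 0.04 [(np.float64(175.0), 167), (np.float64(124.5), 169), (np.float64(82.0), 152), (np.float64(54.0), 138), (np.float64(20.5), 174), (np.float64(-28.5), 173), (np.float64(-86.5), 173), (np.float64(-107.5), 155), (np.float64(-140.0), 153), (np.float64(-212.5), 173)]
div 0.06 [(np.float64(174.0), 170), (np.float64(132.0), 158), (np.float64(82.5), 154), (np.float64(54.0), 136), (np.float64(36.5), 142), (np.float64(17.0), 159), (np.float64(-0.5), 143), (np.float64(-24.0), 156), (np.float64(-56.0), 151), (np.float64(-79.0), 150), (np.float64(-107.5), 151), (np.float64(-132.0), 154), (np.float64(-205.0), 173)]
rail edges x 0.03 -105.49999999999999 -89.49999999999997
rail edges x -0.03 -107.49999999999999 -89.99999999999997
rail edges x -0.08 -105.49999999999999 -89.49999999999997
plate corners [[  88.4  230. ]
 [  88.9 -229.9]]
carton top corners rack [[ -2.8 213.2]
 [ -1.1 176.2]
 [-88.5 173.4]
 [-87.3 212. ]]
stop [[  -0.7 -183.7]
 [  -0.3 -217.3]
 [ -85.8 -214.4]
 [ -85.9 -183.1]]
```

View pics/s1c.png

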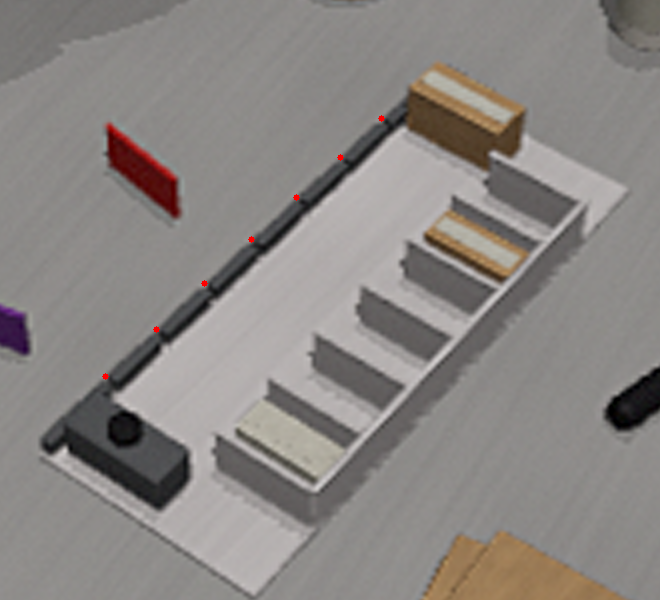

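The scene view confirms the layout. The rack dots sit within about 3 mm of the slits, the dividers are clearly visible, and gap 4 lies between the tops at about (361,290) and (316,337). Next I'll touch the rails with shut fingers.

```bash
cat >> h.py <<'E'
from scipy.spatial.transform import Rotation as Ro
import os
if os.path.exists("rack.npz"):
    _r=np.load("rack.npz"); RR,TT=_r["R"],_r["t"]+np.array([.001,0])
    xr=np.r_[RR[:,0],0]; yr=np.r_[RR[:,1],0]; dn=np.array([0,0,-1.])
    def quat(jaw): return Ro.from_matrix(np.c_[np.cross(jaw,dn),jaw,dn]).as_quat()
    def P(x,y,tip): return np.r_[RR@[x,y]+TT,tip+robot.tcp_to_tips]   # rack xy, tip height (shut)
    def rk(): p=np.array(robot.current_eef_pos()); return np.round(np.r_[(p[:2]-TT)@RR,p[2]-robot.tcp_to_tips]*1e3,1)
E
python3 - <<'E'
from h import *
T=np.load("rack.npz"); 
import types
c=cv2.imread("pics/top0.png")
ct=imaging.read_camera("top"); cs=imaging.read_camera("scene")
f=lambda a,o:(np.array(a,float)+.5)/4-.5+o
for n,c,a,o in(("top",ct,[(398,200),(420,92),(478,215),(500,105)],[215,185]),("scene",cs,[(361,290),(447,348),(316,337),(405,384)],[235,165])):
    print(n,"div4 f,b div5 f,b",np.round((ray(c,f(a,o),.046)[:,:2]-TT)@RR*1e3,1).tolist())
b=[]
for j in(xr,-xr,yr,-yr):
    for p in(P(-.097,-.135,.1),P(-.046,.235,.01)):
        q=kinematics.solve_ik(p,quat(j)); print(None if q is None else np.round(q,2))
    b.append(q)
E
```

```text
top div4 f,b div5 f,b [[2.4, -0.7], [77.8, -0.7], [2.7, -54.5], [79.3, -54.8]]
scene div4 f,b div5 f,b [[8.1, -8.8], [86.2, -15.1], [9.1, -62.1], [81.7, -58.2]]
[ 0.01  0.6   0.21  2.16 -0.3   0.41  0.34]
[-0.59  0.88  0.16  1.79 -0.26  0.49 -0.39]
[ 0.45  0.62 -0.43  2.15  0.55  0.48  2.62]
[-0.25  0.9  -0.4   1.78  0.58  0.58  2.  ]
[ 0.22  0.59 -0.09  2.15  0.12  0.41  1.47]
[-0.46  0.87 -0.05  1.79  0.09  0.49  0.87]
[-0.22  0.66  0.56  2.16 -0.73  0.51 -0.8 ]
[-0.81  0.95  0.54  1.8  -0.79  0.63 -1.49]
```

Run:
```python
from h import *
jaws.move_gripper(0.0,30)
robot.move_ptp(P(-.097,-.135,.08),quat(xr))
for y in(-.135,-.081,-.027):
    robot.move_linear(P(-.097,y,.035),max_speed=.2)
    f0=np.array(robot.current_ft_force())
    hit=robot.move_linear(P(-.097,y,.008),max_speed=.02,stop_force=3)
    robot.dwell(.15)
    print(y,hit,rk(),np.round(np.array(robot.current_ft_force())-f0,1))
    robot.move_linear(P(-.097,y,.04),max_speed=.15)
print(robot.current_time_s())
robot.move_linear(P(-.097,-.027,.1))
jaws.move_gripper(.45)
robot.move_ptp(P(-.045,.232,.09),quat(xr))
print(rk(),robot.current_opening(),robot.current_time_s())
shot("scene","s2.png"); a=cv2.imread("pics/s2.png")[130:330,235:455]; cv2.imwrite("pics/s2c.png",cv2.resize(a,None,fx=3,fy=3,interpolation=cv2.INTER_CUBIC))
```

```text
Traceback (most recent call last):
workcell.MotionError: the arm cannot follow that straight line within its joint ranges
```

Run:
```python
from h import *
print(rk(),np.round(robot.current_qpos(),2),robot.current_time_s(),kinematics.solve_ik(P(-.097,-.135,.01),quat(xr)))
for nm,j in(("x",xr),("y",yr),("-y",-yr),("-x",-xr)):
  for y in(-.135,-.081,-.027):
    for x in (-.097,-.093):
      q=kinematics.solve_ik(P(x,y,.012),quat(j)); print(nm,y,x,None if q is None else np.round(q,2))
```

```text
[ -97.2 -134.7   34.7] [ 0.07  0.73  0.12  2.19 -0.33  0.25  0.36] 3.9667 [-0.1070567   0.82175022  0.39693784  2.1966542  -1.06655407  0.32928343
  1.08658681]
x -0.135 -0.097 [-0.11  0.82  0.4   2.2  -1.05  0.33  1.07]
x -0.135 -0.093 [ 0.01  0.79  0.22  2.18 -0.7   0.24  0.73]
x -0.081 -0.097 [-0.23  0.82  0.4   2.2  -1.06  0.33  0.96]
x -0.081 -0.093 [-0.11  0.79  0.22  2.19 -0.71  0.24  0.62]
x -0.027 -0.097 [-0.22  0.79  0.22  2.19 -0.71  0.24  0.5 ]
x -0.027 -0.093 [-0.22  0.79  0.22  2.17 -0.69  0.24  0.48]
y -0.135 -0.097 [ 0.38  0.79 -0.33  2.18  0.88  0.3   0.73]
y -0.135 -0.093 [ 0.38  0.79 -0.33  2.17  0.86  0.31  0.75]
y -0.081 -0.097 [ 0.26  0.79 -0.33  2.19  0.89  0.3   0.6 ]
y -0.081 -0.093 [ 0.26  0.79 -0.33  2.18  0.87  0.31  0.62]
y -0.027 -0.097 [ 0.15  0.79 -0.33  2.18  0.87  0.31  0.51]
y -0.027 -0.093 [ 0.15  0.79 -0.33  2.16  0.85  0.32  0.53]
-y -0.135 -0.097 [-0.1   0.82  0.39  2.2  -1.04  0.33 -0.51]
-y -0.135 -0.093 [-0.1   0.82  0.39  2.19 -1.02  0.33 -0.54]
-y -0.081 -0.097 [-0.23  0.82  0.4   2.2  -1.07  0.33 -0.6 ]
-y -0.081 -0.093 [-0.23  0.82  0.4   2.19 -1.05  0.34 -0.62]
-y -0.027 -0.097 [-0.36  0.83  0.43  2.19 -1.08  0.36 -0.71]
-y -0.027 -0.093 [-0.36  0.83  0.43  2.18 -1.06  0.36 -0.72]
-x -0.135 -0.097 [ 0.72  0.95 -0.88  2.17  1.28  0.71  1.92]
-x -0.135 -0.093 [ 0.72  0.95 -0.88  2.16  1.28  0.72  1.93]
-x -0.081 -0.097 [ 0.5   0.88 -0.7   2.18  1.21  0.56  1.87]
-x -0.081 -0.093 [ 0.5   0.88 -0.7   2.17  1.2   0.56  1.88]
-x -0.027 -0.097 [ 0.38  0.88 -0.7   2.17  1.19  0.56  1.77]
-x -0.027 -0.093 [ 0.38  0.88 -0.7   2.16  1.18  0.57  1.79]
```

Run:
```python
from h import *
ql=np.array(kinematics.solve_ik(P(-.097,-.135,.01),quat(xr)))
robot.move_linear(P(-.097,-.135,.10),max_speed=.2)
ql[1]-=.13; robot.movej(list(ql)); print(rk(),robot.current_time_s())
robot.move_linear(P(-.097,-.135,.035),quat(xr),max_speed=.15)
print(rk(),np.round(robot.current_qpos(),2))
for y in(-.135,-.081,-.027):
    try:
        robot.move_linear(P(-.097,y,.035),quat(xr),max_speed=.15)
        f0=np.array(robot.current_ft_force())
        hit=robot.move_linear(P(-.097,y,.012),max_speed=.02,stop_force=3)
    except robot.MotionError as e: print(y,e,rk(),np.round(robot.current_qpos(),2)); break
    robot.dwell(.15)
    print(y,hit,rk(),np.round(np.array(robot.current_ft_force())-f0,1))
    if not hit: break
    robot.move_linear(P(-.097,y,.04),max_speed=.15)
print(robot.current_time_s(),np.round(robot.current_qpos(),2))
```

```text
[ -81.6 -131.1   67.2] 5.2083
[ -96.9 -135.    34.9] [-0.15  0.78  0.47  2.19 -0.99  0.39  1.02]
-0.135 True [ -97.  -135.    20.1] [-1.2 -0.2  7.1]
-0.081 True [-97.  -81.1  20. ] [-0.   0.7  6.7]
-0.027 True [-97.  -27.1  20.1] [-1.4  1.1  8.5]
10.4583 [-0.4   0.78  0.49  2.18 -0.97  0.41  0.76]
```

Run:
```python
from h import *
robot.move_linear(P(-.097,-.027,.1),max_speed=.2)
jaws.move_gripper(.45)
robot.move_ptp(P(-.045,.234,.09),quat(xr))
print(rk(),robot.current_opening(),robot.current_time_s(),np.round(robot.current_qpos(),2))
shot("scene","s2.png"); a=cv2.imread("pics/s2.png")[100:300,235:455]; cv2.imwrite("pics/s2c.png",cv2.resize(a,None,fx=3,fy=3,interpolation=cv2.INTER_CUBIC))
```

```text
[-44.7 231.9  90.2] 0.45181536162832264 12.4 [-0.92  0.88  0.76  1.78 -0.8   0.82  0.1 ]
```

View pics/s2c.png

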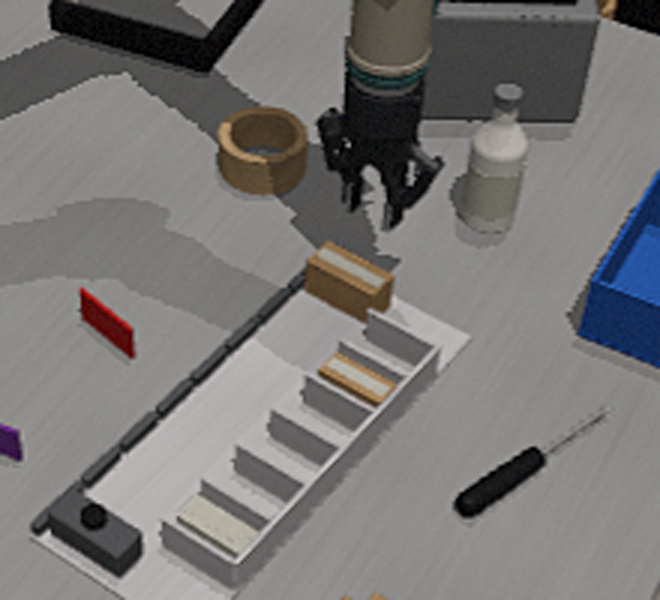

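The fingers are poised just beyond the carton (carton top at about (349,265)), clear of the bottle and the tape. Next: descend by touch, then slide.

Run:
```python
from h import *
robot.move_linear(P(-.045,.234,.035),quat(xr),max_speed=.15)
hit=robot.move_linear(P(-.045,.234,-.012),max_speed=.03,stop_force=3)
z=rk()[2]/1e3; print(hit,rk())
if hit and z<.012:
    zc=z+.004
    robot.move_linear(P(-.045,.234,zc),max_speed=.05)
    f0=np.array(robot.current_ft_force())
    for y in(.15,.08,.005):
        h=robot.move_linear(P(-.045,y,zc),max_speed=.06,stop_force=12)
        print(h,rk(),np.round(np.array(robot.current_ft_force())-f0,1))
        if h: break
np.save("zc.npy",z+.004)
print(robot.current_time_s())
for n in("top","scene"): shot(n,n+"3.png")
a=cv2.imread("pics/top3.png")[185:295,215:411]; b=cv2.imread("pics/scene3.png")[165:315,235:400]
r=lambda i,k:cv2.resize(i,None,fx=k,fy=k,interpolation=cv2.INTER_CUBIC)
A=r(a,2.2);B=r(b,2.2); H=max(A.shape[0],B.shape[0]); o=np.zeros((H,A.shape[1]+B.shape[1],3),np.uint8); o[:A.shape[0],:A.shape[1]]=A; o[:B.shape[0],A.shape[1]:]=B
cv2.imwrite("pics/c3.png",o)
```

```text
True [-45.  233.9   2.8]
False [-45.  150.4   6.8] [-0.5  1.2  0.6]
False [-45.   80.4   6.8] [ 0.1  0.7 -0.5]
False [-45.    5.4   6.8] [-0.9  1.2  0.5]
18.5167
```

View pics/c3.png

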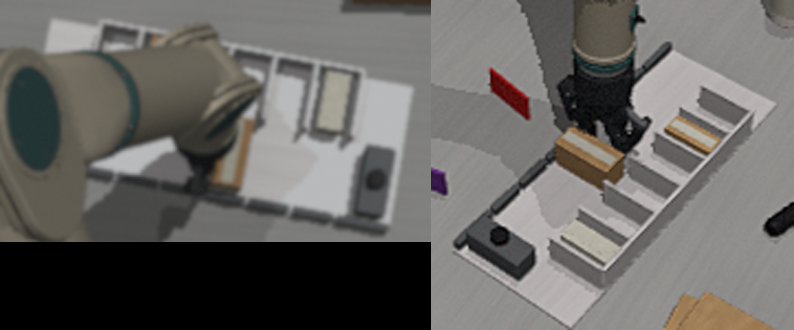

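The slide went well. The carton stands upright by the third-gap area (scene crop at about (588,157)) and the push force was about 1 N. I'll back off and take a clear look at its alignment with gap 4.

Run:
```python
from h import *
zc=float(np.load("zc.npy"))
robot.move_linear(P(-.045,.020,zc),max_speed=.1)
robot.move_linear(P(-.045,.020,.09),max_speed=.2)
robot.move_ptp(P(-.10,.27,.12),quat(yr))
jaws.move_gripper(.25)
print(robot.current_time_s(),np.round(robot.current_qpos(),2),rk())
c=shot("top","top4.png")
a=c["image"][185:295,215:411,::-1]; cv2.imwrite("pics/top4c.png",cv2.resize(a,None,fx=4,fy=4,interpolation=cv2.INTER_CUBIC))
```

```text
20.8 [-0.84  0.71  0.39  1.82 -0.4   0.69  1.22] [-99.5 269.  119.9]
```

View pics/top4c.png

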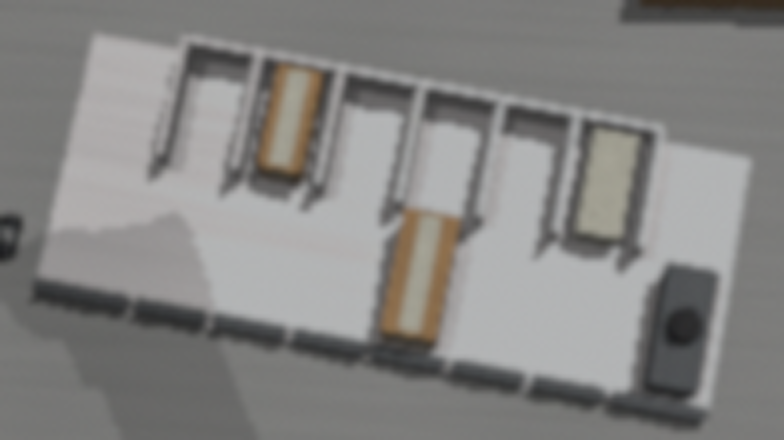

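The carton's top corners are at about (405,208), (462,216), (436,348) and (378,337), lined up between divider 4 (398,200) and divider 5 (478,215). I'll compute the offset before pushing.

Run:
```python
from h import *
c=imaging.read_camera("top"); cr=lambda a:(np.array(a,float)+.5)/4-.5+[215,185]
im=c["image"]; hsv=cv2.cvtColor(im,cv2.COLOR_RGB2HSV)
k=ray(c,cr([(405,208),(462,216),(436,348),(378,337)]),.05)[:,:2]; k=(k-TT)@RR*1e3
print(np.round(k,1).tolist(),np.round(k.mean(0),1))
e=(k[0]+k[1]-k[2]-k[3]); print("yaw deg",np.degrees(np.arctan2(e[1],e[0])))
m=cv2.inRange(hsv,(5,90,60),(25,255,255)); m[:230]=0; m[:,:300]=0; m[280:]=0; m[:,345:]=0
cc=max(cv2.findContours(m,0,2)[0],key=cv2.contourArea); b=cv2.boxPoints(cv2.minAreaRect(cc)); q=(ray(c,b,.05)[:,:2]-TT)@RR*1e3; print("mask",np.round(q,1).tolist(),q.mean(0))
for n,z,a in(("div4",.046,[(398,200),(420,92)]),("div5",.046,[(478,215),(500,105)]),("feet 4,5",.004,[(388,222),(468,238)])): print(n,np.round((ray(c,cr(a),z)[:,:2]-TT)@RR*1e3,1).tolist())
for y in(.002,-.03): 
  for x in (-.14,-.1,-.015): print(kinematics.solve_ik(P(x,y,.024),quat(yr)) is not None,end=" ")
```

```text
[[-2.9, -6.4], [-0.9, -44.3], [-90.5, -44.3], [-90.6, -5.9]] [-46.2 -25.2]
yaw deg -0.19850141598944396
mask [[-86.9, -32.8], [-5.5, -34.3], [-5.7, -42.6], [-87.1, -41.1]] [-46.32294593 -37.68968786]
div4 [[2.4, -0.7], [77.8, -0.7]]
div5 [[2.7, -54.5], [79.3, -54.8]]
feet 4,5 [[-4.6, 5.1], [-5.0, -50.2]]
True True True True True True
```

Run:
```python
from h import *
robot.move_ptp(P(-.118,-.0255,.09),quat(yr))
robot.move_linear(P(-.118,-.0255,.026),quat(yr),max_speed=.15)
f0=np.array(robot.current_ft_force())
for x in(-.07,-.04,-.020,-.005):
    h=robot.move_linear(P(x,-.0255,.026),max_speed=.05,stop_force=8)
    print(h,rk(),np.round((np.array(robot.current_ft_force())-f0),1))
    if h: break
print(robot.current_time_s())
robot.move_linear(P(rk()[0]/1e3-.012,-.0255,.026),max_speed=.1)
robot.move_linear(P(-.06,-.0255,.1),max_speed=.2)
robot.move_ptp(P(-.10,.27,.14),quat(yr))
print(robot.current_time_s())
c=shot("top","top5.png"); c2=shot("scene","scene5.png")
a=cv2.imread("pics/top5.png")[185:295,215:411]; b=cv2.imread("pics/scene5.png")[165:315,235:400]
r=lambda i,k:cv2.resize(i,None,fx=k,fy=k,interpolation=cv2.INTER_CUBIC)
A=r(a,2.2);B=r(b,2.2); o=np.zeros((B.shape[0],A.shape[1]+B.shape[1],3),np.uint8); o[:A.shape[0],:A.shape[1]]=A; o[:,A.shape[1]:]=B
cv2.imwrite("pics/c5.png",o)
```

```text
Traceback (most recent call last):
workcell.MotionError: the arm cannot follow that straight line within its joint ranges
```

```bash
cat > push.py <<'E'
from h import *
ql=np.array(kinematics.solve_ik(P(-.118,-.0255,.026),quat(yr))); print(np.round(robot.current_qpos(),2),np.round(ql,2))
ql[1]-=.13; robot.movej(list(ql)); print(rk())
robot.move_linear(P(-.118,-.0255,.06),quat(yr),max_speed=.15)
robot.move_linear(P(-.118,-.0255,.026),quat(yr),max_speed=.15)
f0=np.array(robot.current_ft_force())
for x in(-.07,-.04,-.020,-.005):
    h=robot.move_linear(P(x,-.0255,.026),max_speed=.05,stop_force=8)
    print(h,rk(),np.round((np.array(robot.current_ft_force())-f0),1))
    if h: break
print(robot.current_time_s())
robot.move_linear(P(rk()[0]/1e3-.012,-.0255,.026),max_speed=.1)
robot.move_linear(P(-.06,-.0255,.1),max_speed=.2)
robot.move_ptp(P(-.10,.27,.14),quat(yr))
print(robot.current_time_s())
c=shot("top","top5.png"); c2=shot("scene","scene5.png")
a=cv2.imread("pics/top5.png")[185:295,215:411]; b=cv2.imread("pics/scene5.png")[165:315,235:400]
r=lambda i,k:cv2.resize(i,None,fx=k,fy=k,interpolation=cv2.INTER_CUBIC)
A=r(a,2.2);B=r(b,2.2); o=np.zeros((B.shape[0],A.shape[1]+B.shape[1],3),np.uint8); o[:A.shape[0],:A.shape[1]]=A; o[:,A.shape[1]:]=B
cv2.imwrite("pics/c5.png",o)
E
python3 push.py
```

```text
[-0.26  0.61  0.25  2.21 -0.41  0.36  1.77] [-0.36  0.78  0.4   2.24 -1.05  0.32  2.4 ]
[-105.3  -17.7   81.3]
False [-69.8 -25.5  26. ] [0.  0.9 0.8]
False [-39.9 -25.5  26. ] [ 0.3  0.  -0.3]
False [-19.6 -25.6  26. ] [-0.1  0.6 -0.7]
True [-11.4 -25.5  25.3] [-0.7  1.1 -0.6]
26.0917
28.0667
```

View pics/c5.png

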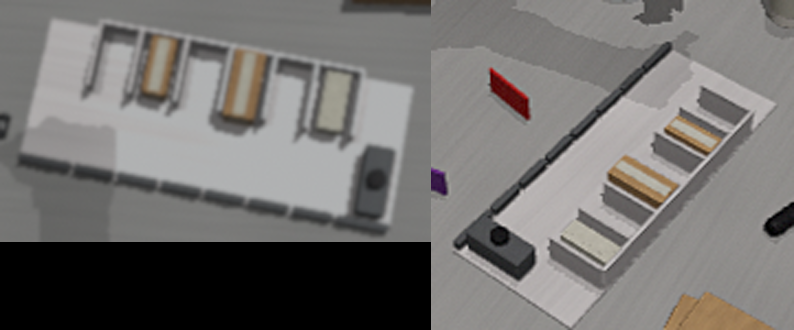

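The carton stands upright in gap 4, at (245,85) in the top crop and (643,180) in the scene crop. The hard stop came where expected. One numeric check of depth, then hand in.

Run:
```python
from h import *
c=imaging.read_camera("top"); im=c["image"]; hsv=cv2.cvtColor(im,cv2.COLOR_RGB2HSV)
u0=proj(c,np.r_[RR@[.038,-.027]+TT,.05])[0].astype(int); print("expected px",u0)
m=cv2.inRange(hsv,(5,70,50),(28,255,255)); m=cv2.morphologyEx(m,cv2.MORPH_CLOSE,np.ones((7,7)))
w=np.zeros_like(m); w[u0[1]-28:u0[1]+30,u0[0]-13:u0[0]+14]=255; m&=w
cc=max(cv2.findContours(m,0,2)[0],key=cv2.contourArea); b=cv2.boxPoints(cv2.minAreaRect(cc)); q=(ray(c,b,.05)[:,:2]-TT)@RR*1e3
print(np.round(q,1).tolist(),np.round(q.mean(0),1))
print(rk(),robot.current_time_s())
a=im[190:260,290:370,::-1]; cv2.imwrite("pics/fin.png",cv2.resize(a,None,fx=8,fy=8,interpolation=cv2.INTER_CUBIC))
```

```text
expected px [326 223]
[[-5.9, -5.9], [79.7, -5.7], [79.3, -45.0], [-6.2, -44.7]] [ 36.7 -25.3]
[-99.  268.1 140. ] 28.2167
```

View pics/fin.png

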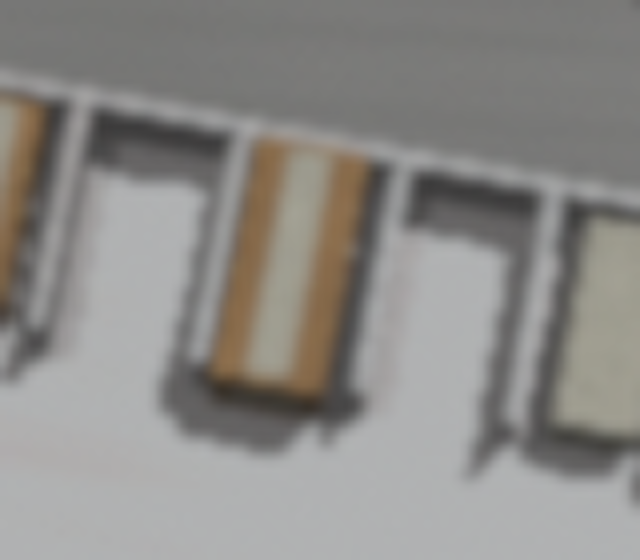

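The carton's back edge at (310,140) is flush with the back plate, it sits between dividers 4 and 5, and it is square. Measured centre is rack (36.7, −25.3) mm. The arm is parked clear, so I'll hand in.

```bash
python3 -c "
from h import *
print(workorder.hand_in(),robot.current_time_s())"
```

```text
the job is handed in; nothing more can be done
the job is handed in; nothing more can be done
```

The job is done and handed in at about 28 s of the 62 s allowed; the hand-in gives no verdict.

- **Rail touches:** The stop block is at the −y end, so I touched rail sections 6, 5 and 4 in that order with shut fingers. The contact forces were about 7 to 8.5 N, with the tip at rail height (20 mm) each time.
- **Carton:** I slid it along the lane with two fingertips held about 4 mm above the lane floor, at about 1 N. I then pushed it straight into gap 4, the third from the stop, until the 8 N force stop tripped.
- **Last checks:**
  - The carton looks upright and square, flush against the back plate.
  - Its measured centre is rack x ≈ 37 mm (fully home is 38 mm), y ≈ −25 mm.
  - The packs look unmoved, and the arm is parked clear. I did not measure the other bystanders.
- **Disagreements:**
  - The scene camera put the dividers about 4–14 mm off the top camera's reading. My hand-picked points in that view were rough, so I used the top view.
  - The final stop came about 3.6 mm deeper than predicted, likely an error in my rack x position or in the finger width.
  - Two straight-line moves were refused at joint limits. Nothing moved on those, and I re-approached with a different elbow position.

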